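Send the air to the blue outlet and open the supply

ROBOT

A 7-joint arm with a two-finger parallel gripper is mounted at the origin on the work surface; the furniture and walls round the work are solid. World frame = base frame: x ahead of the robot, y to its left, z up, the work surface at z = 0. Lengths are in m, angles in rad, forces in N, time in s.
With the tool pointing down it reaches from about 0.35 to 0.9 m from the base axis. Payload 8.1 kg.
Tool frame: the origin (TCP) lies at the very end of the fingers, on their centre line; the grasp point (between the pads) lies 19 mm behind it (grasp_offset is the distance from the TCP to the grasp point, in m); z points along the fingers, y is the line along which they close (so a half turn about z gives the same grasp; the last joint's range is limited). The gripper opens to 92 mm and grips with 3 to 60 N. Pads are 19 mm wide; open, the fingers measure 130 mm over their backs; the gripper's body (75 mm by 190 mm) begins 47 mm behind the grasp point.
Start: joints at [1.033, 0.434, 0.025, 1.573, -0.012, 1.134, -0.075], TCP at [0.263, -0.567, 0.227] pointing down, gripper open.
Joint ranges: [-2.62, 2.62], [-0.44, 2.09], [-1.27, 1.32], [0.08, 2.57], [-1.32, 4.46], [0.12, 2], [-2.74, 2.74]. Speed limits (rad/s): [2.22, 2.22, 3.01, 3.01, 3.14, 3.14, 3.14].

INTERFACE

Orientations are given as a rotation vector (axis times angle).
In Python, from cell import observe, get_image, camera_params, sign_off, silhouettes, grasp_offset gives the robot as it stands. The module is installed in compiled form; this text tells all that it offers.
- The arm moves only by the tool jog_arm, never from a script. Its argument "motion" is a list that holds one entry, the list of rows, each a list of 7 numbers: the shift along the tool's x, y, z in m, then the turn, a rotation vector about the tool's x, y, z in rad, then the closure, from -1 (fully open) to 1 (shut), so that 0 is half open. In form: [[[dx, dy, dz, wx, wy, wz, hand], ...]]. A call has 1 to 10 rows; each row is the pose to reach, as a shift and turn from the pose commanded when the call began, along the tool's axes at that moment; what a row does not reach only later rows make up. A row lasts 1/12 s, in which the tool goes at most 41.7 mm and 7.16 degrees, less where a joint would pass 70% of its speed; a pose out of reach is approached as far as the arm can. A call with a gripper value outside its range is refused whole. The fingers move at their own pace and stop on an object; "force" is the grip in N (left out, the last holds). Time passes only in rows, so rows that repeat a pose let the fingers close. It gives the time, the measured TCP pose, the force, the opening and the grip force at its end, in the units of the state.
- observe(): the state, without advancing time (a new reading comes with each control period).
- get_image(name): name is "side" or "top" or "wrist"; returns the picture (480x640x3 uint8, red, green, blue); there is no depth.
- camera_params(name): a dict with "vertical_fov" (degrees; the focal length in pixels is half the picture's height over the tangent of half this angle, whatever the lens; pixels are square), "cx", "cy" (the principal point, pixels), "T" (4x4, takes a point from camera to world coordinates). Camera axes: x right, y down, z forward; pixel columns grow to the right and rows downward; lengths in m; the calibration is good to about 2 mm. A picture is of the moment at which its call begins: read the wrist's pose just before it. camera_params takes no time and is no camera call; for the wrist camera it gives the pose at the moment of the call.
- sign_off(): hands the job in; it is judged then, once.
Trained networks look in the newest picture that a camera, given by its name, has taken for a name from the list of things; names that differ only in an ending like _2 or _b are one class to them, and where a whole thing is asked for, a point or a joint stands for the part that bears it (a point fixed in the world has none). Each returns a list of dicts, best first, with "p" (0 to 1); they miss things now and then, are a little off and sometimes report something else, mostly with a low value. They report only what shows in the picture. A call takes as long as a camera call.
- silhouettes(query, camera): "mask" (480x640 bool, what is visible of it) and "pixel" ([column, row] in pixels, amid what is visible of it).
The state is a dict: "clock": time; "joints": joint angles; "dq": joint speeds; "joint_efforts": joint torques, N m; "position": TCP position; "ee_rot": TCP orientation; "force": force on the tool from outside, world axes, zero at the start; "ft_torque": the same for the moment, N m; "width": opening from 0.0 (shut) to 1.0 (fully open); "gripper_force": force on a finger pad.
Only numpy, scipy, OpenCV 4.12 (cv2) and the standard library are available. Lean on these libraries where they do the work, as an engineer would, in place of code of your own. Each camera call takes 0.05 s, during which the arm holds its last target. There are 200 camera calls.

TASK

Send the compressed air to the blue line: first, while the supply is still shut, push the black selector lever round with a finger until it points squarely at the outlet with the blue collar, then push the red handle of the shut-off valve round until it is fully open, in line with its pipe. Only push the levers from the side, do not grip them; do not open the valve before the selector is set, and leave the things standing round about where they are.

Things in the scene. Friction and masses are not known exactly. Their poses are not given: they have to be found in the camera images.
- selector: bolted-down air selector: grey round base 250 mm across, 12 mm thick, aluminium hub 68 mm across, 62 mm high. Origin: centre of the underside, on the lever's vertical turning axis. x axis: the lever's direction at joint value 0; z up. Three outlets stand on it 105 mm from the axis at -60, 0 and +60 degrees from x; which colour is where varies. It stands on the robot's left or right
- selector_lever (a joint): angle of the black lever about the upward axis through the selector's origin, rad: 0 along the selector's +x, growing counter-clockwise seen from above, stops at -1.3 and 1.3. Stiff (0.10 N m, about 1.3 N at 80 mm): stays wherever it is left, no springs or detents. It starts between two outlets. Touching both its sides at once (over 1 N each) counts as gripping
- selector_lever_tip (a point): outer end of the black lever (white stripe on top), 102 mm from the axis, 83 mm above the bench, on its middle line. x outward along the lever, y to its left, z up. The lever is a level bar 16 mm wide; its sleeve spans 45 to 102 mm from the axis, 70 to 96 mm above the bench. Over 38 mm from the axis all below is lower than 53 mm: a fingertip at 60 mm passes freely
- outlet_blue: fixed upright hose coupling with a blue collar on the selector's base: 30 mm across, 34 mm high, top 52 mm above the bench. Origin: centre of its underside, 18 mm above the bench; z up
- outlet_yellow: fixed upright hose coupling with a yellow collar on the selector's base: 30 mm across, 34 mm high, top 52 mm above the bench. Origin: centre of its underside, 18 mm above the bench; z up
- outlet_green: fixed upright hose coupling with a green collar on the selector's base: 30 mm across, 34 mm high, top 52 mm above the bench. Origin: centre of its underside, 18 mm above the bench; z up
- valve: bolted-down shut-off ball valve: grey plate 85x150 mm, 10 mm thick, brass and aluminium pipe along its y axis (150 mm long, top at most 56 mm above the bench). Origin: centre of the underside, on the red handle's vertical turning axis; z up. It stands on the other side of the bench from the selector
- valve_handle (a joint): angle of the red handle about the upward axis through the valve's origin, rad: 0 = shut (across the pipe, along the valve's +x), growing counter-clockwise seen from above to 1.571 = fully open at its stop (above the pipe, along the valve's +y). Stiff (0.15 N m, about 1.9 N at 80 mm): stays where it is left. Starts at 0 to 0.12. Touching both sides at once counts as gripping
- valve_handle_tip (a point): outer end of the red handle (white stripe on top), 122 mm from the axis, 83 mm above the bench, on its middle line. x outward along the handle, y to its left, z up. The handle is a level bar 16 mm wide; its sleeve spans 45 to 122 mm from the axis, 70 to 96 mm above the bench. Over 25 mm from the axis all below is lower than 57 mm: a fingertip at 60 mm passes freely
- tin: loose bystander, to be left alone: white tin with a blue lid, 68 mm across, 56 mm high. Origin: centre of its underside
- jar: loose bystander, to be left alone: white jar with a red lid, 60 mm across, 78 mm high. Origin: centre of its underside
- tape_measure: loose bystander, to be left alone: yellow tape measure, 32x77x68 mm. Origin: centre of its underside
- end_cap: loose bystander, to be left alone: black plastic end cap, 30x30x19 mm. Origin: centre of its underside

How it is judged:
By the outcome, as a careful person would: the job done as asked, in the order asked, and still so for the second after the job is handed in, with the robot touching nothing.
It also fails if it takes over 51 s, if anything falls off the work surface, if the arm or the gripper's body presses on something with over 40 N, if the wrist force passes 120 N, or if a joint passes its speed limit or range.

## Working session

There is one attempt and no reset: what is moved stays moved. The work goes in short steps, Python scripts to look and compute and a tool call to move; the robot and the scene stay as the last step left them, time stands still between calls to the robot, and variables do not carry over. Pictures are saved under pics/ and viewed, at most 10 in all, crops included, and the job is handed in when it is done.

Besides the shell and the picture viewer there is one more tool, called after "Request:" as name(argument=value, ...) on one line, values as JSON. jog_arm: Moves the arm, as the interface text tells. Its arguments: {"type":"object","properties":{"motion":{"type":"array"},"force":{"type":"number"}},"required":["motion"]}

```bash
mkdir -p pics; cat > h.py <<'E'
import numpy as np, cv2
from cell import *
def ray(cam,px,z,P=None):
    P=P or camera_params(cam); f=240/np.tan(np.radians(P["vertical_fov"])/2); T=np.array(P["T"])
    d=T[:3,:3]@np.array([(px[0]-P["cx"])/f,(px[1]-P["cy"])/f,1]); o=T[:3,3]
    return o+d*(z-o[2])/d[2]
E
python3 - <<'E'
from h import *
s=observe(); print({k:np.round(s[k],3) for k in ("clock","position","ee_rot","force","width")})
for c in("top","side"):
    im=get_image(c); cv2.imwrite(f"pics/{c}0.png",im[:,:,::-1])
    P=camera_params(c); print(c,P["vertical_fov"],np.round(P["T"],3).tolist())
    if c=="top":
      for q,z in(("selector",.03),("outlet_blue",.052),("outlet_yellow",.052),("outlet_green",.052),("valve",.03),("valve_handle",.096),("selector_lever",.096)):
        for r in silhouettes(q,c)[:2]: print(q,round(r["p"],2),np.round(r["pixel"]),np.round(ray(c,r["pixel"],z),3))
E
```

```text
{'clock': np.float64(0.0), 'position': array([ 0.263, -0.566,  0.226]), 'ee_rot': array([-3.066e+00, -6.770e-01,  1.000e-03]), 'force': array([-0.325, -0.064, -0.415]), 'width': np.float64(1.0)}
top 45.77008416601321 [[-0.028, -0.993, 0.111, 0.289], [-1.0, 0.029, 0.006, -0.012], [-0.009, -0.111, -0.994, 1.281], [0.0, 0.0, 0.0, 1.0]]
selector 0.83 [254. 246.] [0.419 0.149 0.03 ]
selector 0.46 [255. 192.] [0.542 0.145 0.03 ]
outlet_blue 0.73 [212. 211.] [0.498 0.237 0.052]
outlet_blue 0.3 [315. 174.] [0.572 0.009 0.052]
outlet_yellow 0.69 [254. 192.] [0.537 0.144 0.052]
outlet_yellow 0.19 [180. 177.] [0.574 0.309 0.052]
outlet_green 0.48 [294. 217.] [0.479 0.058 0.052]
valve 0.66 [405. 233.] [ 0.44  -0.185  0.03 ]
valve_handle 0.93 [417. 214.] [ 0.472 -0.203  0.096]
valve_handle 0.54 [247. 227.] [0.454 0.155 0.096]
selector_lever 0.72 [245. 228.] [0.452 0.159 0.096]
selector_lever 0.58 [317. 175.] [0.561 0.005 0.096]
side 54.01057490856868 [[-0.925, -0.211, 0.317, 0.114], [-0.38, 0.465, -0.799, 0.745], [0.021, -0.86, -0.511, 0.582], [0.0, 0.0, 0.0, 1.0]]
```

View pics/top0.png

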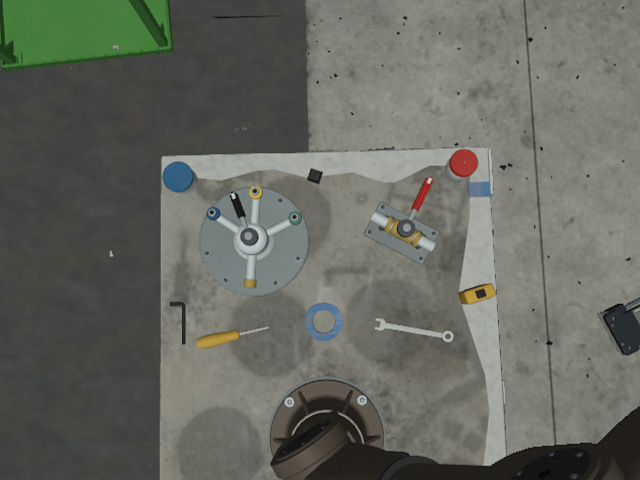

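The top view shows the selector on the left, hub near (250,238). The blue outlet is at (212,213), yellow at (255,192) and green at (295,217), and the black lever's tip is at (236,195). The valve is on the right at (406,228), with its red handle's tip at (430,180). Blue is counter-clockwise of the lever.

```bash
cat >> h.py <<'E'
def fit(loc,w):
    loc=np.array(loc);w=np.array(w)[:,:2]; a,b=loc.mean(0),w.mean(0); p=(loc-a)@[1,1j]; q=(w-b)@[1,1j]
    th=np.angle(np.vdot(p,q)); c=b-np.array([[np.cos(th),-np.sin(th)],[np.sin(th),np.cos(th)]])@a
    return c,th,np.abs(q-p*np.exp(1j*th))
def bar(m,z,cam):
    v,u=np.nonzero(m); pts=np.array([ray(cam,p,z,PP[cam])[:2] for p in zip(u,v)]); c=pts.mean(0)
    d=np.linalg.svd(pts-c,full_matrices=False)[2][0]; s=(pts-c)@d
    return c,d,c+d*s.min(),c+d*s.max(),len(pts)
PP={c:camera_params(c) for c in("top","side")}
A=np.pi/3; R=.105
OUT=[[R*np.cos(A),R*np.sin(A)],[R,0],[R*np.cos(A),-R*np.sin(A)]]
E
python3 - <<'E'
from h import *
im=get_image("top")
w=[ray("top",silhouettes(q,"top")[0]["pixel"],.045) for q in("outlet_blue","outlet_yellow","outlet_green")]
c,th,e=fit(OUT,w); print("sel",c,th,e)
for q in("selector_lever","valve_handle"):
    r=silhouettes(q,"top")[0]; print(q,[np.round(x,3) for x in bar(r["mask"],.092,"top")])
    print(np.round(ray("top",r["pixel"],.09),3))
for q in("tin","jar","tape_measure","end_cap"):
    r=silhouettes(q,"top"); print(q,[(round(x["p"],2),np.round(x["pixel"]),np.round(ray("top",x["pixel"],.04),3)) for x in r[:1]])
print(ray("top",(406,228),.08), ray("top",(430,180),.096),ray("top",(250,238),.08))
cv2.imwrite("pics/crop.png",cv2.resize(im[150:300,180:480,::-1],None,fx=2.66,fy=2.66,interpolation=cv2.INTER_CUBIC))
E
```

```text
sel [0.43422466 0.15078327] -0.1046643129540812 [0.00743801 0.00456659 0.00312293]
selector_lever [array([0.46 , 0.161]), array([-0.945, -0.327]), array([0.527, 0.184]), array([0.416, 0.146]), np.int64(466)]
[0.447 0.16  0.09 ]
valve_handle [array([ 0.476, -0.197]), array([-0.883,  0.468]), array([ 0.549, -0.236]), array([ 0.423, -0.169]), np.int64(560)]
[ 0.469 -0.195  0.09 ]
tin [(0.58, array([180., 178.]), array([0.576, 0.311, 0.04 ]))]
jar [(0.97, array([465., 167.]), array([ 0.582, -0.324,  0.04 ]))]
tape_measure [(0.75, array([479., 295.]), array([ 0.297, -0.338,  0.04 ]))]
end_cap [(0.62, array([315., 176.]), array([0.572, 0.009, 0.04 ]))]
[ 0.44374119 -0.18147827  0.08      ] [ 0.54265148 -0.23449436  0.096     ] [0.43199705 0.15097776 0.08      ]
```

View pics/crop.png

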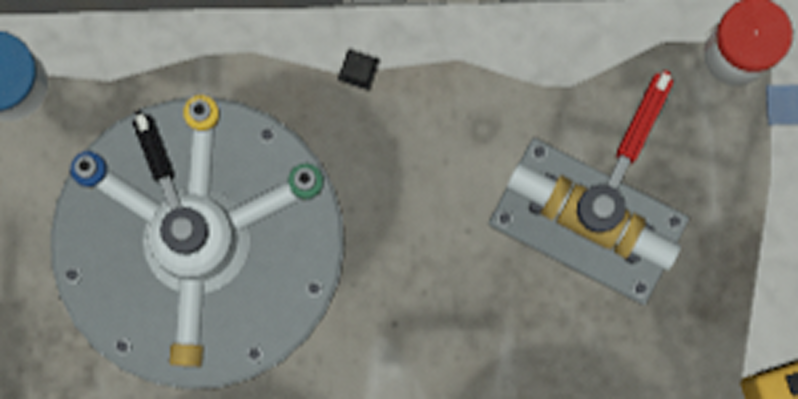

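The crop puts the outlet tops at (84,166) blue, (199,110) yellow and (304,179) green. The lever runs from its knob at (183,229) to its tip at (141,116). The valve knob is at (602,207) and the red tip at (664,75), and the pipe's upper-left end at (525,182) is the open direction.

```bash
python3 - <<'E'
from h import *
def t(x,y,z): return ray("top",(180+(x+.5)/2.66-.5,150+(y+.5)/2.66-.5),z)
w=[t(84,166,.052),t(199,110,.052),t(304,179,.052)]
c,th,e=fit(OUT,w); print("sel",c,th,e, "blue dir",th+A, np.round(w,3).tolist())
print("disc",t(198,241,.012))
for k,tip in(((183,229,.1),(140,116,.096)),((602,207,.1),(664,75,.096))):
    a,b=t(*k),t(*tip); d=(b-a)[:2]; print("knob",a,"tip",b,np.hypot(*d),np.arctan2(d[1],d[0]))
# valve plate: corners & pipe ends
co=np.mean([t(534,138,.01),t(688,218,.01),t(641,304,.01),t(489,224,.01)],0); print("plate",co)
a,b=t(513,178,.04),t(674,252,.04); d=(a-b)[:2]; print("pipe",(a+b)/2,np.hypot(*d),np.arctan2(d[1],d[0]))
s=observe(); from scipy.spatial.transform import Rotation as Ro
print(Ro.from_rotvec(s["ee_rot"]).as_matrix().round(3))
E
```

```text
sel [0.43450145 0.1530458 ] -0.08968948120016786 [1.81637079e-05 2.26016471e-04 2.13334276e-04] blue dir 0.9575080699964298 [[0.495, 0.239, 0.052], [0.539, 0.143, 0.052], [0.479, 0.058, 0.052]]
disc [0.43463106 0.1510121  0.012     ]
knob [0.4343953  0.15137053 0.1       ] tip [0.5265644  0.18499655 0.096     ] 0.09811142199683606 0.349824477130787
knob [ 0.44220569 -0.17871373  0.1       ] tip [ 0.54725718 -0.23326226  0.096     ] 0.11836958686913174 -0.47893279620107776
plate [ 0.44251191 -0.17890173  0.01      ]
pipe [ 0.44362989 -0.17965815  0.04      ] 0.1456332181950978 1.1046618412532658
[[ 0.907  0.421 -0.   ]
 [ 0.421 -0.907 -0.   ]
 [-0.     0.    -1.   ]]
```

Request:
jog_arm(motion=[[[0.03,-0.03,0,0,0,0,1],[0.06,-0.06,0,0,0,0,1],[0.085,-0.085,0,0,0,0,1],[0.11,-0.11,0,0,0,0,1],[0.135,-0.135,0,0,0,0,1],[0.16,-0.16,0,0,0,0,1],[0.185,-0.185,0,0,0.0,0.03,1],[0.21,-0.21,0,0,0,0.05,1],[0.235,-0.235,0,0,0,0.07,1],[0.26,-0.26,0,0,0,0.09,1]]], force=20)

```text
clock: 1.78
position: [0.3899, -0.2199, 0.227]
ee_rot: [3.095, 0.537, 0.001]
force: [0.9, -0.4, 1.5]
width: 0.323
gripper_force: 0.0
```

Request:
jog_arm(motion=[[[0.025,-0.029,0,0,0,0,1],[0.049,-0.058,0,0,0,0,1],[0.074,-0.086,0,0,0,0,1],[0.098,-0.115,0,0,0,0,1],[0.123,-0.144,0,0,0,0,1],[0.148,-0.173,0,0,0,0,1],[0.172,-0.202,0,0,0,0,1],[0.197,-0.23,0,0,0,0,1],[0.221,-0.259,0,0,0,0,1],[0.246,-0.288,0,0,0,0,1]]])

```text
clock: 2.62
position: [0.5241, 0.1343, 0.2269]
ee_rot: [3.095, 0.538, 0.001]
force: [0.2, -0.3, 0.2]
width: 0.007
gripper_force: 0.0
```

```bash
python3 - <<'E'
from h import *
s=observe(); print(s["clock"],s["position"],s["ee_rot"],s["width"])
cv2.imwrite("pics/w1.png",get_image("wrist")[:,:,::-1])
E
```

```text
2.6167 [0.52414936 0.13428895 0.22689119] [3.09492843e+00 5.38083425e-01 6.24721278e-04] 0.007487037742654472
```

View pics/w1.png

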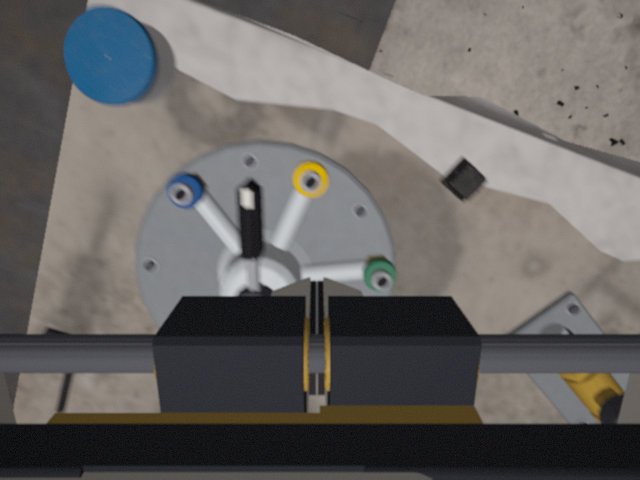

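The wrist view shows the lever vertical at column 250 (tip at about row 184), with blue at (182,191), yellow at (311,181) and green at (380,281). The fingers are shut and to the right of the lever.

```bash
python3 - <<'E'
from h import *
P=camera_params("wrist")
w=[ray("wrist",p,.052,P) for p in((182,191),(311,181),(380,281))]
c,th,e=fit(OUT,w); print(c,th,e,th+A)
a,b=ray("wrist",(249,187),.096,P),ray("wrist",(251,250),.096,P); print(a,b,np.arctan2(*(a-b)[1::-1]),np.arctan2(*(a[:2]-c)[::-1]))
E
```

```text
[0.43744214 0.16470027] -0.09573440228229611 [0.00102245 0.00023158 0.00101886] 0.9514631489143015
[0.53025451 0.19549906 0.096     ] [0.48662245 0.18020642 0.096     ] 0.33711206987489784 0.32040537349278536
```

Request:
jog_arm(motion=[[[0,0,0.03,0,0,0,1],[0,0,0.06,0,0,0,1],[0,0,0.09,0,0,0,1],[0,0,0.12,0,0,0,1],[0,0,0.145,0,0,0,1],[0,0,0.162,0,0,0,1],[0,0,0.162,0,0,0,1]]])

```text
clock: 3.25
position: [0.5215, 0.1315, 0.0614]
ee_rot: [3.094, 0.539, -0.009]
force: [-0.4, -0.6, 0.2]
width: 0.005
gripper_force: 0.0
```

```bash
python3 - <<'E'
from h import *
s=observe(); print(s["clock"],s["position"],s["ee_rot"],np.abs(s["dq"]).max())
P=camera_params("wrist"); im=get_image("wrist"); cv2.imwrite("pics/w2.png",im[:,:,::-1])
s=observe(); print(s["clock"],s["position"],np.abs(s["dq"]).max())
for q in("outlet_blue","outlet_yellow","outlet_green","selector_lever"):
    r=silhouettes(q,"wrist")
    for x in r[:1]: print(q,x["p"],x["pixel"],ray("wrist",x["pixel"],.045,P))
E
```

```text
3.25 [0.52145835 0.13147184 0.06143997] [ 3.0941868   0.53870081 -0.00912435] 0.07409443510196217
3.3 [0.5225643  0.13202357 0.06341192] 0.04241818484807353
outlet_blue 0.65 [81.2, 249.9] [0.50147585 0.23358877 0.045     ]
outlet_yellow 0.79 [303.8, 231.1] [0.54245608 0.14480533 0.045     ]
outlet_green 0.31 [183.7, 261.0] [0.51156941 0.19009447 0.045     ]
selector_lever 0.82 [170.5, 285.0] [0.49837217 0.19278653 0.045     ]
```

View pics/w2.png

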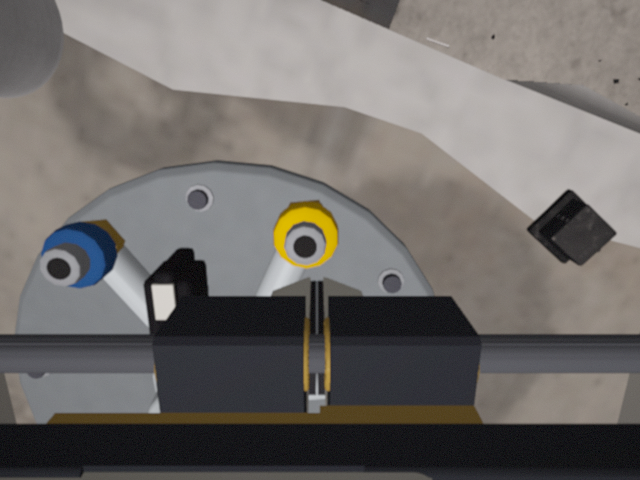

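The wrist view shows yellow's top at (305,246), blue's at (61,267) and the lever's striped tip at (165,300). The finger is clear to the lever's right. Settled, these agree with the top-camera fit; the first wrist picture was taken while the arm was moving.

Request:
jog_arm(motion=[[[0,-0.01,0,0,0,0,1],[0,-0.017,0,0,0,0,1],[0.0014,-0.0239,0,0,0,-0.06,1],[0.0027,-0.0287,0,0,0,-0.12,1],[0.0037,-0.0336,0,0,0,-0.18,1],[0.0043,-0.0385,0,0,0,-0.24,1],[0.0047,-0.0435,0,0,0,-0.3,1],[0.0048,-0.0485,0,0,0,-0.36,1],[0.0045,-0.0534,0,0,0,-0.42,1],[0.004,-0.0584,0,0,0,-0.48,1]]])

```text
clock: 4.33
position: [0.508, 0.19, 0.0655]
ee_rot: [2.876, 1.264, 0.002]
force: [1.7, -1.5, 1.2]
width: 0.005
gripper_force: 0.8
```

Request:
jog_arm(motion=[[[0,0,0,0,0,0,1],[0,0,0,0,0,0,1]]])

```text
clock: 4.5
position: [0.5076, 0.1899, 0.0652]
ee_rot: [-2.878, -1.258, -0.001]
force: [-0.4, 0.1, -0.1]
width: 0.005
gripper_force: 0.0
```

```bash
python3 - <<'E'
from h import *
s=observe(); p=s["position"][:2]-[.4345,.152]; yaw=2*np.arctan2(s["ee_rot"][1],s["ee_rot"][0]); c,n=np.cos(yaw),np.sin(yaw)
print(s["position"],"yaw",yaw,"rad",p@[c,n],"lat",p@[n,-c],s["force"])
P=camera_params("wrist")
a=get_image("wrist")[:,:,::-1]; b=get_image("top")[150:300,170:370,::-1]
cv2.imwrite("pics/c2.png",np.vstack([a[150:350,:400],cv2.resize(b,(400,300),interpolation=cv2.INTER_CUBIC)]))
E
```

```text
[0.5076321  0.18991295 0.06515378] yaw -5.459102012332519 rad 0.07749879655619797 lat 0.027921897644295247 [-0.42414926  0.06648282 -0.14147341]
```

View pics/c2.png

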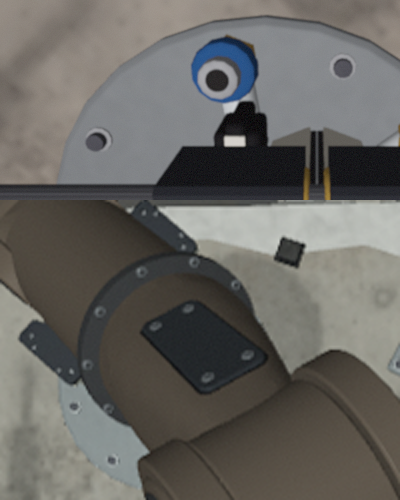

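The wrist crop shows the blue outlet's top at (218,229) and the lever's stripe at (234,292), just short of blue. The arm hides the top view.

```bash
python3 - <<'E'
from h import *
P=camera_params("wrist"); C=np.array([.4345,.152])
for n,p,z in(("blue",(216,230),.052),("stripe",(234,292),.096),("tipTop",(246,257),.096),("stripeL",(223,291),.096),("stripeR",(245,291),.096)):
    w=ray("wrist",p,z,P)[:2]; d=w-C; print(n,w,np.hypot(*d),np.arctan2(d[1],d[0]))
E
```

```text
blue [0.49393163 0.23742101] 0.10406184461242786 0.9629287289521503
stripe [0.49967832 0.2209266 ] 0.09486353188268316 0.8133411793110262
tipTop [0.51129726 0.22679739] 0.10720292921421351 0.7722067306237902
stripeL [0.49729221 0.22362718] 0.09525394875475372 0.85103071432848
stripeR [0.50258017 0.21872294] 0.09532502465157512 0.7753303163353521
```

Request:
jog_arm(motion=[[[0.0013,-0.0039,0,0,0,-0.05,1],[0.0024,-0.0079,0,0,0,-0.1,1],[0.0029,-0.0103,0,0,0,-0.13,1],[0.0033,-0.0117,0,0,0,-0.147,1],[0.0033,-0.0117,0,0,0,-0.147,1],[0.0033,-0.0117,0,0,0,-0.147,1]]])

```text
clock: 5.1
position: [0.5014, 0.1993, 0.0647]
ee_rot: [-2.779, -1.465, 0.0]
force: [-0.7, 1.0, -0.6]
width: 0.008
gripper_force: 0.0
```

Request:
jog_arm(motion=[[[0,0.01,0,0,0,0,1],[0,0.025,-0.005,0,0,0,1],[-0.01,0.03,-0.03,0,0,0,1],[-0.025,0.03,-0.06,0,0,0,1],[-0.04,0.03,-0.08,0,0,0,1],[-0.04,0.03,-0.08,0,0,0,1],[-0.04,0.03,-0.08,0,0,0,1],[-0.04,0.03,-0.08,0,0,0,1]]])

```text
clock: 5.77
position: [0.504, 0.149, 0.1443]
ee_rot: [2.779, 1.465, 0.0]
force: [0.3, 1.1, 0.1]
width: 0.006
gripper_force: 0.0
```

```bash
python3 - <<'E'
from h import *
s=observe(); print(s["clock"],s["position"],s["ee_rot"],np.abs(s["dq"]).max())
P=camera_params("wrist");np.save("P.npy",P["T"])
cv2.imwrite("pics/w3.png",get_image("wrist")[:,:,::-1])
E
```

```text
5.7667 [0.50402117 0.1490317  0.14432839] [2.77881325e+00 1.46547071e+00 6.18235132e-05] 0.019350742145924336
```

View pics/w3.png

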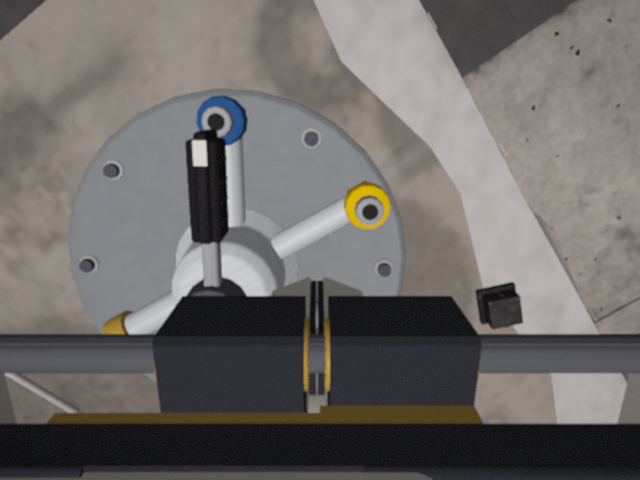

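The wrist view shows blue's top at (216,121) and yellow's at (370,211). The lever's stripe is centred at (200,152) and its sleeve's inner end is near (206,235).

```bash
python3 - <<'E'
from h import *
P=camera_params("wrist"); C=np.array([.4345,.152])
W={}
for n,p,z in(("blue",(216,121),.052),("yellow",(370,211),.052),("stripe",(200,152),.096),("inner",(206,236),.096)):
    w=ray("wrist",p,z,P)[:2]; W[n]=w; d=w-C; print(n,w,np.hypot(*d),np.arctan2(d[1],d[0]))
c,th,e=fit(OUT[:2],[W["blue"],W["yellow"]]); print(c,th+A,e); d=W["stripe"]-c; print("lever about fitted C",np.arctan2(d[1],d[0]),np.hypot(*d))
d=W["stripe"]-W["inner"]; print(np.arctan2(d[1],d[0]))
E
```

```text
blue [0.49371576 0.23822654] 0.10460173395582992 0.9690209058007374
yellow [0.53821502 0.14347747] 0.1040645947069521 -0.08198839874688017
stripe [0.48768914 0.22671714] 0.09171551632864926 0.9521460453429101
inner [0.46347808 0.19186022] 0.04928048571855156 0.9421833572497232
[0.43365821 0.15219612] 0.962676052433232 [0.00016079 0.00016079]
lever about fitted C 0.9434600452519049 0.09204740149073355
0.9637145015300728
```

Request:
jog_arm(motion=[[[-0.0288,0.0192,0,0,0,0.12,1],[-0.0576,0.0384,0,0,0,0.24,1],[-0.0864,0.0576,0,0,0,0.36,1],[-0.1153,0.0768,0,0,0,0.48,1],[-0.1441,0.096,0,0,0,0.6,1],[-0.175,0.1166,0,0,0,0.72,1],[-0.209,0.1392,0,0,0,0.84,1],[-0.249,0.1659,0,0,0,0.96,1],[-0.297,0.198,0,0,0,1.08,1],[-0.3458,0.2304,0,0,0,1.2,1]]])

```text
clock: 6.65
position: [0.4991, -0.2282, 0.1436]
ee_rot: [-3.12, 0.365, 0.002]
force: [1.2, 0.0, 0.2]
width: 0.004
gripper_force: 0.0
```

Request:
jog_arm(motion=[[[0,0,0,0,0,0.12,1],[0,0,0,0,0,0.247,1],[0,0,0,0,0,0.247,1],[0,0,0,0,0,0.247,1]]])

```text
clock: 6.98
position: [0.4994, -0.226, 0.1436]
ee_rot: [-3.055, 0.732, 0.003]
force: [0.2, -0.1, 0.2]
width: 0.002
gripper_force: 0.0
```

```bash
python3 - <<'E'
from h import *
s=observe(); print(s["clock"],s["position"],s["ee_rot"],s["joints"],np.abs(s["dq"]).max(),"yaw",2*np.arctan2(s["ee_rot"][1],s["ee_rot"][0]))
cv2.imwrite("pics/w4.png",get_image("wrist")[:,:,::-1])
E
```

```text
6.9833 [ 0.49944368 -0.22596064  0.14363966] [-3.05501524e+00  7.32190753e-01  2.81944613e-03] [ 0.4234152   0.40413976 -0.12822055  1.85358774  0.06485514  0.88966359
 -1.77679755] 0.032895896931804974 yaw 5.812722387230268
```

View pics/w4.png

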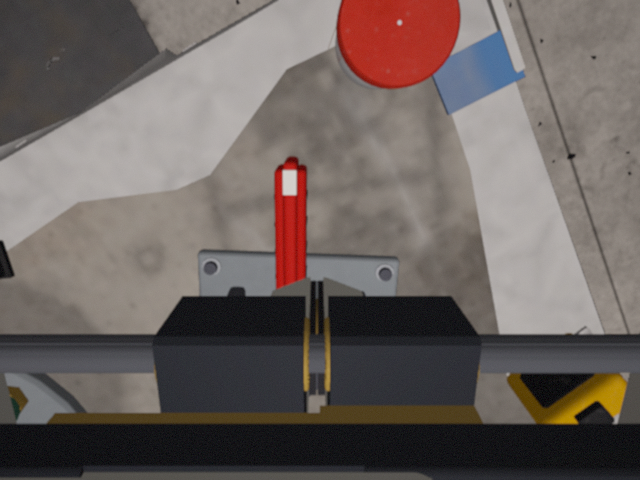

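The wrist view shows the red handle nearly vertical in the picture at columns 275-307, with its stripe at (289,182). The jar lid is at (398,25), well clear. The last translation row was cut short, so I'll add the remaining 40 mm to the right before descending.

Request:
jog_arm(motion=[[[0.01,0.018,0,0,0,0,1],[0.018,0.0365,0,0,0,0.007,1],[0.018,0.0365,0.0,0,0,0.007,1],[0.018,0.0365,0.02,0,0,0.007,1],[0.018,0.0365,0.045,0,0,0.007,1],[0.018,0.0365,0.065,0,0,0.007,1],[0.018,0.0365,0.079,0,0,0.007,1],[0.018,0.0365,0.079,0,0,0.007,1],[0.018,0.0365,0.079,0,0,0.007,1]]])

```text
clock: 7.78
position: [0.4985, -0.2664, 0.0652]
ee_rot: [-3.051, 0.745, 0.003]
force: [0.6, -1.0, -0.2]
width: 0.005
gripper_force: 0.0
```

```bash
cat > arc.py <<'E'
from h import *
import sys
V=np.array([.4425,-.179])
s=observe(); yaw=2*np.arctan2(s["ee_rot"][1],s["ee_rot"][0]); p=s["position"][:2]-V
c,n=np.cos(yaw),np.sin(yaw); r,L=p@[c,n],p@[n,-c]
print(s["clock"],s["position"],"yaw",(yaw+3)%(2*np.pi)-3,"r",r,"lat",L,"f",s["force"],"q7",s["joints"][6])
L1=float(sys.argv[1])
for f in map(float,sys.argv[2:]):
    C,S=np.cos(f),np.sin(f); print([round(float(x),4) for x in(.09*C+L1*S-r,-.09*S+L1*C-L)],-f)
E
python3 arc.py .028 0 .06 .14 .22 .30 .38 .46 .54 .62
```

```text
7.7833 [ 0.49851403 -0.26638703  0.06522614] yaw -0.47907089703498684 r 0.08998964699755403 lat 0.05172936616532946 f [ 0.59014048 -0.95337806 -0.20558057] q7 -1.729022291657401
[0.0, -0.0237] -0.0
[0.0015, -0.0292] -0.06
[0.003, -0.0366] -0.14
[0.004, -0.044] -0.22
[0.0043, -0.0516] -0.3
[0.004, -0.0591] -0.38
[0.0031, -0.0666] -0.46
[0.0016, -0.074] -0.54
[-0.0005, -0.0812] -0.62
```

Request:
jog_arm(motion=[[[0,-0.012,0,0,0,0,1],[0,-0.0237,0,0,0,0,1],[0.0015,-0.0292,0,0,0,-0.06,1],[0.003,-0.0366,0,0,0,-0.14,1],[0.004,-0.044,0,0,0,-0.22,1],[0.0043,-0.0516,0,0,0,-0.3,1],[0.004,-0.0591,0,0,0,-0.38,1],[0.0031,-0.0666,0,0,0,-0.46,1],[0.0016,-0.074,0,0,0,-0.54,1],[-0.0005,-0.0812,0,0,0,-0.62,1]]])

```text
clock: 8.62
position: [0.537, -0.1941, 0.0669]
ee_rot: [3.133, 0.224, 0.002]
force: [-1.4, -2.4, -0.1]
width: 0.0
gripper_force: 1.0
```

```bash
python3 arc.py .028 .07 .15 .23 .31 .39 .47 .55 .63 .71 .79
```

```text
8.6167 [ 0.53695846 -0.19408549  0.06685676] yaw 0.14307042055533925 r 0.09134243760278075 lat 0.02839951764418501 f [-1.43191839 -2.42085957 -0.08793821] q7 -1.3657617642476139
[0.0004, -0.0068] -0.07
[0.0018, -0.0142] -0.15
[0.0027, -0.0217] -0.23
[0.0029, -0.0292] -0.31
[0.0025, -0.0367] -0.39
[0.0016, -0.0442] -0.47
[0.0, -0.0516] -0.55
[-0.0021, -0.0588] -0.63
[-0.0048, -0.0658] -0.71
[-0.0081, -0.0726] -0.79
```

Request:
jog_arm(motion=[[[0.0004,-0.0068,0,0,0,-0.07,1],[0.0018,-0.0142,0,0,0,-0.15,1],[0.0027,-0.0217,0,0,0,-0.23,1],[0.0029,-0.0292,0,0,0,-0.31,1],[0.0025,-0.0367,0,0,0,-0.39,1],[0.0016,-0.0442,0,0,0,-0.47,1],[0,-0.0516,0,0,0,-0.55,1],[-0.0021,-0.0588,0,0,0,-0.63,1],[-0.0048,-0.0658,0,0,0,-0.71,1],[-0.0081,-0.0726,0,0,0,-0.79,1]]])

```text
clock: 9.45
position: [0.5193, -0.1233, 0.0671]
ee_rot: [2.804, 1.412, 0.003]
force: [0.9, -2.6, 0.3]
width: 0.005
gripper_force: 1.0
```

```bash
python3 arc.py .027 .04 .08 .12 .15 .17 .19 .21
```

```text
9.45 [ 0.51931727 -0.12333863  0.06709379] yaw 0.9331214555345357 r 0.0904544574274812 lat 0.02858448590071124 f [ 0.92842465 -2.62668558  0.26007787] q7 -0.8445656604091708
[0.0006, -0.0052] -0.04
[0.0014, -0.0089] -0.08
[0.0021, -0.0126] -0.12
[0.0026, -0.0153] -0.15
[0.0028, -0.0172] -0.17
[0.003, -0.0191] -0.19
[0.0032, -0.0209] -0.21
```

Request:
jog_arm(motion=[[[0.0006,-0.0052,0,0,0,-0.04,1],[0.0014,-0.0089,0,0,0,-0.08,1],[0.0021,-0.0126,0,0,0,-0.12,1],[0.0026,-0.0153,0,0,0,-0.15,1],[0.0028,-0.0172,0,0,0,-0.17,1],[0.0028,-0.0172,0,0,0,-0.17,1]]])

```text
clock: 9.95
position: [0.5106, -0.1127, 0.0675]
ee_rot: [2.674, 1.638, 0.01]
force: [11.4, -6.7, -7.6]
width: 0.006
gripper_force: 6.6
```

Request:
jog_arm(motion=[[[0.0001,-0.0015,0,0,0,-0.01,1],[0.0001,-0.0015,0,0,0,-0.01,1]]])

```text
clock: 10.12
position: [0.5106, -0.1125, 0.0678]
ee_rot: [2.665, 1.648, 0.013]
force: [15.2, -8.6, -10.8]
width: 0.003
gripper_force: 8.6
```

```bash
python3 arc.py .027 .02
```

```text
10.1167 [ 0.51064826 -0.11247037  0.06780023] yaw 1.107685751902518 r 0.08996597217019488 lat 0.03124901574883858 f [ 15.18427607  -8.55513598 -10.80470188] q7 -0.723858742847994
[0.0006, -0.0061] -0.02
```

The force has risen to 17 N against about 1.7 N of friction, so the handle is on its stop. I'll back off, rise and check.

Request:
jog_arm(motion=[[[0,0.012,0,0,0,0,1],[0,0.03,0,0,0,0,1],[-0.01,0.035,-0.03,0,0,0,1],[-0.02,0.035,-0.06,0,0,0,1],[-0.04,0.035,-0.09,0,0,0,1],[-0.06,0.035,-0.12,0,0,0,1],[-0.06,0.035,-0.12,0,0,0,1],[-0.06,0.035,-0.12,0,0,0,1]]])

```text
clock: 10.78
position: [0.5104, -0.1808, 0.1882]
ee_rot: [2.669, 1.649, 0.004]
force: [0.7, 0.4, -0.5]
width: 0.007
gripper_force: 0.0
```

```bash
python3 - <<'E'
from h import *
s=observe(); print(s["clock"],s["position"],s["force"])
cv2.imwrite("pics/w5.png",np.hstack([cv2.resize(get_image(c)[:,:,::-1],(400,300),interpolation=cv2.INTER_AREA) for c in("wrist","side")]))
P=camera_params("wrist")
E
```

```text
10.7833 [ 0.51039964 -0.18076766  0.18816891] [ 0.73365758  0.40840133 -0.50186078]
```

View pics/w5.png

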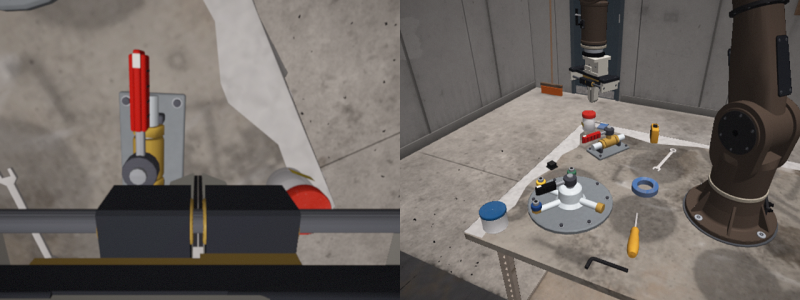

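The wrist view shows the red handle lying parallel to the pipe, and the jar untouched. In the side view the lever tip at (536,190) sits above blue, but parallax makes that uncertain, so I'll check it by projection.

```bash
python3 - <<'E'
from h import *
im=get_image("side")[:,:,::-1].copy(); P=PP["side"]; T=np.linalg.inv(P["T"]); f=240/np.tan(np.radians(P["vertical_fov"])/2)
C=np.array([.4345,.152]); S=5; x0,y0=190,260
big=cv2.resize(im[y0:y0+110,x0:x0+150],None,fx=S,fy=S,interpolation=cv2.INTER_CUBIC)
for a,col in((.958-.1,(0,0,255)),(.958,(0,255,0)),(.958+.1,(255,255,0))):
    for r in(.045,.102):
        q=T@[*(C+r*np.array([np.cos(a),np.sin(a)])),.096,1]; u=f*q[0]/q[2]+P["cx"],f*q[1]/q[2]+P["cy"]
        cv2.circle(big,(int((u[0]-x0+.5)*S),int((u[1]-y0+.5)*S)),3,col,-1)
cv2.imwrite("pics/s2.png",big)
E
```

```text
(no output)
```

View pics/s2.png

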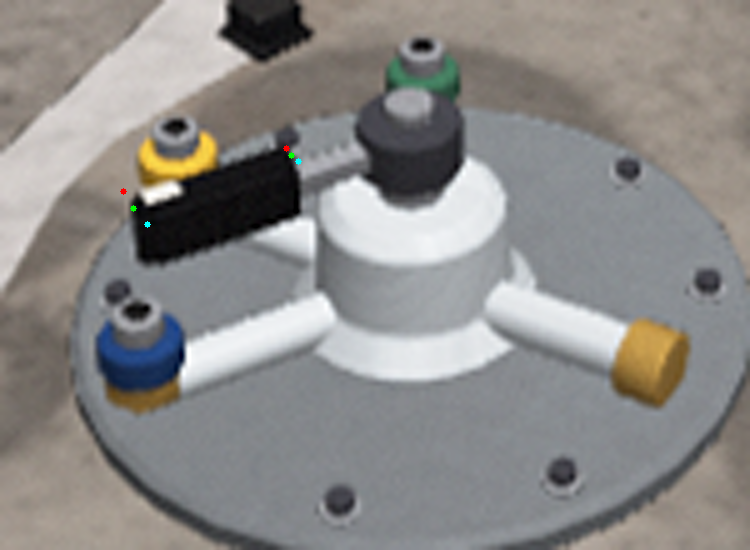

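In the side crop the lever's sleeve runs from about (285,157) to (138,197). That is near the green (target) prediction, but with a slight hint it is short, so I'll fit the angle by matching silhouettes.

```bash
python3 - <<'E'
from h import *
C=np.array([.4345,.152])
def proj(cam,pts):
    P=PP[cam]; T=np.linalg.inv(P["T"]); f=240/np.tan(np.radians(P["vertical_fov"])/2)
    q=T@np.c_[pts,np.ones(len(pts))].T; return np.c_[f*q[0]/q[2]+P["cx"],f*q[1]/q[2]+P["cy"]]
def box(a,c):
    u=np.array([np.cos(a),np.sin(a)]);n=np.array([-u[1],u[0]])
    return np.array([[*(c+r*u+l*n),z] for r in(.045,.102) for l in(-.008,.008) for z in(.07,.096)])
from scipy.optimize import minimize
for cam in("side","top"):
    im=get_image(cam).astype(int); cv2.imwrite(f"pics/f_{cam}.png",im[:,:,::-1].astype(np.uint8))
    k=proj(cam,np.array([[*(C+.075*np.array([np.cos(.95),np.sin(.95)])),.083]]))[0]
    for name,q in(("dark",None),("net","selector_lever")):
        if q: 
            r=silhouettes(q,cam); m=r[0]["mask"] if r else None; print(cam,"net",[(x["p"],x["pixel"]) for x in r[:1]])
            if m is None: continue
        else: m=im.max(2)<50
        yy,xx=np.mgrid[:480,:640]; m=m&(np.hypot(xx-k[0],yy-k[1])<(28 if cam=="side" else 22))
        S=8
        def iou(p):
            h=cv2.convexHull((proj(cam,box(p[0],C+np.array(p[1:])))*S).astype(np.int32)); b=np.zeros((480*S//4,640*S//4),np.uint8)
            h=cv2.convexHull((proj(cam,box(p[0],C+np.array(p[1:])))*2).astype(np.float32)); b=np.zeros((960,1280),np.uint8); cv2.fillConvexPoly(b,np.round(h*16).astype(np.int32),1,shift=4)
            M=cv2.resize(m.astype(np.uint8),(1280,960),interpolation=cv2.INTER_NEAREST)
            return (b&M).sum()/max(1,(b|M).sum())
        best=max((iou((a,dx,dy)),round(a,3),dx,dy) for a in np.arange(.8,1.1,.02) for dx in(-.003,0,.003) for dy in(-.003,0,.003))
        print(cam,name,m.sum(),best,[round(iou((a,best[2],best[3])),2) for a in(.86,.9,.94,.98,1.02)])
    if cam=="top":
        w=[ray(cam,silhouettes(q,cam)[0]["pixel"],.045)[:2] for q in("outlet_blue",)]; print(w)
top=cv2.imread("pics/f_top.png")[180:260,195:315]; cv2.imwrite("pics/f_topc.png",cv2.resize(top,None,fx=6,fy=6,interpolation=cv2.INTER_CUBIC))
E
```

```text
side dark 464 (np.float64(0.6650503543453935), np.float64(1.0), 0, -0.003) [np.float64(0.62), np.float64(0.66), np.float64(0.66), np.float64(0.66), np.float64(0.65)]
side net [(0.89, [247.8, 295.6])]
side net 639 (np.float64(0.7988186240444753), np.float64(0.98), 0, -0.003) [np.float64(0.63), np.float64(0.72), np.float64(0.79), np.float64(0.8), np.float64(0.75)]
top dark 131 (np.float64(0.5509989484752892), np.float64(0.92), -0.003, 0) [np.float64(0.45), np.float64(0.53), np.float64(0.51), np.float64(0.33), np.float64(0.23)]
top net [(0.6, [256.2, 244.4])]
top net 1240 (np.float64(0.1956521739130435), np.float64(0.8), -0.003, -0.003) [np.float64(0.19), np.float64(0.19), np.float64(0.19), np.float64(0.18), np.float64(0.17)]
[array([0.49197668, 0.24450365])]
```

View pics/f_topc.png

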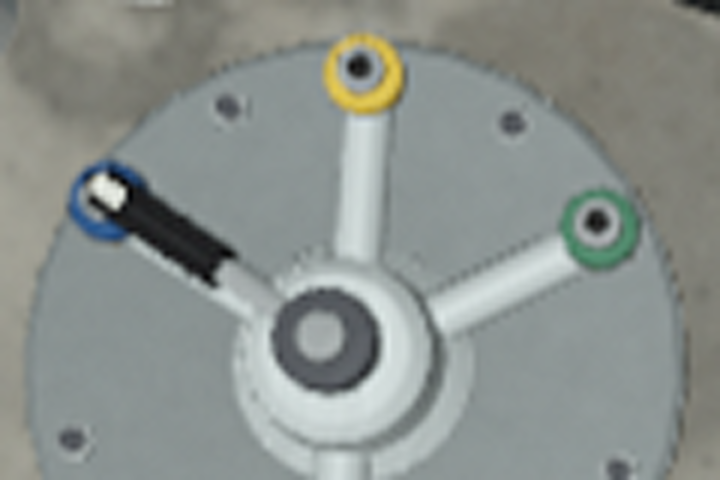

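The top crop shows the lever running from the knob at (321,337) to the stripe at (108,192), straight over the blue outlet at (107,200). That gives about 0.95 rad against a target of 0.958. Both levers are set and the arm is clear.

```bash
python3 -c "
from cell import *
print(sign_off())"
```

```text
the job is handed in; nothing more can be done
None
```

The selector lever now points at the blue outlet, within about 1° by my camera measurements. After that I pushed the red valve handle round to its stop, fully open. I handed the job in at about 11 s with the arm clear; the hand-in gave no verdict.

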